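# Shut and turn over the mould-wash bottle

## Task

The wash in the flip-top bottle has settled and its lid was left open: press the lid fully shut, then turn the bottle right over and keep it upside down for two seconds so that the sediment lets go. Then stand it upright in the middle of the terracotta tile, lowering it all the way down before letting go. Leave the lid shut and the other things on the bench where they are.

Things in the scene. Friction and masses are not known exactly. Their poses are not given: they have to be found in the camera images.
- bottle: round off-white bottle, black flip-top cap, paper label, loose, 0.27 to 0.47 kg. Straight body 58 mm in diameter up to 116 mm, shoulder to 132 mm, collar 46 mm in diameter to 148 mm, shut lid on top to 162 mm. Origin: centre of the underside; z: along its axis to the cap; yaw arbitrary; the lid's hinge lies towards -x, its tab towards +x when shut. Centre of mass about 75 mm up
- flip_lid (a joint): hinge of the black flip lid (46 mm disc, 14 mm thick) in rad: 0 = shut, flat on the collar; it starts open at 1.0 to 1.8 (1.57 = standing straight up from the hinge) and stops at 2.1. Stiff enough to stay wherever it is left, also upside down; swings with about 0.2 N pushed at the tab
- lid_hinge (a point): middle of the hinge line, 24 mm from the bottle's axis towards its -x, 148 mm above its base; the hinge line runs along the bottle's y
- lid_tab (a point): thumb tab, the free edge of the flip lid, 51 mm from the hinge
- tile: square terracotta tile, plain, 130 x 130 x 9 mm, fixed to the bench. Origin: centre of the underside; x and y along its sides; z up
- squat_jar: bystander: loose wide off-white jar with a black screw lid, 74 mm in diameter, 87 mm high, upright. Origin: centre of the underside
- nozzle_bottle: bystander: loose off-white bottle with a pointed black nozzle, 52 mm in diameter, 150 mm high, upright. Origin: centre of the underside
- mould: bystander: square white ceramic mould carrying a blue glass dish, 150 x 150 x 39 mm, loose. Origin: centre of the underside
- wash_brush: bystander: loose brush lying flat, 190 mm long along its x, under 30 mm high. Origin: underneath its middle
- wood_box: bystander: small open wooden box, 80 x 60 x 32 mm, loose. Origin: centre of the underside
Not all that is in view belongs to the job. Of the things that look like the tile, the smaller one is meant.

How it is judged:
On the way, in this order (a step that is already met when the one before it is completed fails the run):
1. the flip lid is pressed shut while the bottle stands upright (value of joint flip_lid below 0.08 rad and angle between bottle's own z axis and vertical below 0.3 rad), for 0.2 s.
2. the shut bottle is kept upside down, its axis within 30 degrees of straight down, for 1.5 s (angle between bottle's own z axis and vertical above 2.618 rad and value of joint flip_lid below 0.12 rad), for 1.5 s.
3. the bottle is lowered upright onto the tile while still held (contact force between bottle and tile above 0.5 N and contact force between the fingers and bottle above 0.5 N and angle between bottle's own z axis and vertical below 0.15 rad), for 0.05 s.
At the end, for the whole second after the job is handed in: The bottle stands upright (within 5 degrees) and still on the tile, its whole base on it (within 38 mm of the tile's middle along each side), let go, with the lid shut (under 0.12 rad) (x of bottle in the frame of tile between -0.038 and 0.038 m and y of bottle in the frame of tile between -0.038 and 0.038 m and z of bottle in the frame of tile between 0.005 and 0.014 m and angle between bottle's own z axis and vertical below 0.08 rad and value of joint flip_lid below 0.12 rad and linear speed of bottle below 0.02 m/s); the robot touches nothing.
It fails at once if the bottle is tipped more than 30 degrees with the lid open more than 0.25 rad (spilt) (angle between bottle's own z axis and vertical above 0.52 rad and value of joint flip_lid above 0.25 rad).
It fails at once if one of the other bottles, the mould, the brush or the wooden box is shifted by more than 40 mm, or a jar is knocked over (distance of any of squat_jar, nozzle_bottle, mould, wash_brush, wood_box from where it was at the start of the episode above 0.04 m or angle between any of squat_jar, nozzle_bottle's own z axis and vertical above 0.5 rad).
It also fails if it takes over 72 s, if anything falls off the work surface, if the arm or the gripper's body presses on something with over 40 N, if the wrist force passes 120 N, or if a joint passes its speed limit or range.

## Robot

A 6-joint arm with a two-finger parallel gripper is mounted at the origin on the work surface. World frame = base frame: x ahead of the robot, y to its left, z up, the work surface at z = 0. Lengths are in m, angles in rad, forces in N, time in s.
With the tool pointing down it reaches from about 0.275 to 0.725 m from the base axis. Payload 15.9 kg.
Tool frame: the origin (TCP) lies midway between the tips of the shut fingers; the grasp point (between the pads) lies 19 mm behind it; z points along the fingers, y is the line along which they close (so a half turn about z gives the same grasp; the last joint's range is limited). The gripper opens to 85 mm and grips with 20 to 120 N. Pads are 22 mm wide; open, the fingers measure 114 mm over their backs; the gripper's body (76 mm by 85 mm) begins 54 mm behind the grasp point. The pads swing forward as they close: fully open they stand 13 mm farther back than shut.
Start: joints at [1.162, 0.213, -0.034, 1.323, 0, 1.571], TCP at [0.199, 0.459, 0.231] pointing down, gripper open.
Joint ranges: [-2.98, 2.98], [-0.74, 1.72], [-1.14, 1.35], [-2.1, 2.04], [-1.57, 1.44], [-3.14, 3.14]. Speed limits (rad/s): [1.89, 1.89, 2.39, 2.57, 3.14, 3.14].

## Interface

Orientations are given as a rotation vector (axis times angle).
In Python, from plant import manip gives the robot as it stands.
- The arm moves only by the tool play_rows, never from a script. Its argument "rows" is text: rows parted by semicolons, each of 6 numbers parted by spaces: the shift along the tool's x, y, z in units of 30 mm (1.0 is 30 mm), then the turn, a rotation vector about the tool's x, y, z in units of 6 degrees (1.0 is 6 degrees). A call has exactly 8 rows; each row shifts and turns the commanded pose from where the row before left it, along the tool's axes as they then stand; what a row does not reach is not made up. A row lasts 1/10 s, in which the tool goes at most 50 mm and 8.59 degrees, less where a joint would pass 70% of its speed; a pose out of reach is approached as far as the arm can. A call is refused whole if a number of a shift passes 1 or a number of a turn 1, either way. A call with a gripper value outside its range is refused whole. "hand" is the finger opening in mm, from 0 to 85.4, set as the call begins (left out, the last holds). The fingers move at their own pace and stop on an object; the grip force is fixed at half the most. Time passes only in rows, so rows that do not move let the fingers close, or fill a call up. It gives the time, the measured TCP pose, the force, the opening and the grip force at its end, in the units of the state.
- manip.read_state(): the state, without advancing time (a new reading comes with each control period).
- manip.read_camera(name): name is "scene" or "side" or "wrist"; returns (picture, depth): 480x640x3 uint8, blue, green, red; 480x640 float32, m along the optical axis (not along the pixel's ray), 0 where there is no reading.
- manip.camera_params(name): a dict with "mtx" (3x3 intrinsics, pixels), "xyz" and "attitude" of the camera in the world; the wrist camera has in their place "tool_from_camera" (4x4, takes a point from camera to tool coordinates, whose origin is the TCP and whose axes are the flange's). Camera axes: x right, y up, looking along -z (the intrinsics and any distortion apply to the point x, -y, -z); pixel columns grow to the right and rows downward; lengths in m; the calibration is good to about 2 mm. The wrist camera is an equidistant fisheye: a pixel r from the principal point sees the ray r / f radians off the axis. A picture is of the moment at which its call begins: read the wrist's pose just before it. camera_params takes no time and is no camera call.
- manip.sign_off(): hands the job in; it is judged then, once.
The state is a dict: "t": time; "joints": joint angles; "qvel": joint speeds; "joint_efforts": joint torques, N m; "eef_pos": TCP position; "tcp_rot": TCP orientation; "ft_force": force on the tool from outside, world axes, zero at the start; "moment": the same for the moment, N m; "gripper_width": finger opening in m; "gripper_force": force on a finger pad.
Only numpy, scipy, OpenCV 4.12 (cv2) and the standard library are available. Lean on these libraries where they do the work, as an engineer would, in place of code of your own. Each camera call takes 0.05 s, during which the arm holds its last target. There are 200 camera calls.

## Working session

There is one attempt and no reset: what is moved stays moved. The work goes in short steps, Python scripts to look and compute and a tool call to move; the robot and the scene stay as the last step left them, time stands still between calls to the robot, and variables do not carry over. Pictures are saved under pics/ and viewed, at most 11 in all, crops included, and the job is handed in when it is done.

Besides the shell and the picture viewer there is one more tool, called after "Request:" by a JSON object that holds its "api" and its "payload". play_rows: Moves the arm, as the interface text tells. Its arguments: {"type":"object","properties":{"rows":{"type":"string"},"hand":{"type":"number"}},"required":["rows"]}

```bash
ls; mkdir -p pics
cat > h.py <<'E'
import numpy as np, cv2
from scipy.spatial.transform import Rotation as R
from plant import manip
def Rm(a):
    a=np.array(a,float)
    return a if a.shape==(3,3) else R.from_rotvec(a).as_matrix() if a.size==3 else R.from_quat(a).as_matrix()
def pts(d,p):
    K=np.array(p["mtx"]);v,u=np.mgrid[0:480,0:640]
    c=np.stack([(u-K[0,2])/K[0,0]*d,-(v-K[1,2])/K[1,1]*d,-d],-1)
    return c@Rm(p["attitude"]).T+np.array(p["xyz"])
E
python3 - <<'E'
from h import *
s=manip.read_state();print(s)
for n in("scene","side"):
    im,d=manip.read_camera(n);p=manip.camera_params(n);print(n,p)
    cv2.imwrite(f"pics/{n}0.png",im);np.savez(f"{n}0.npz",im=im,d=d)
print(manip.camera_params("wrist"))
E
```

```text
pics
{'t': 0.0, 'joints': array([ 1.16202361e+00,  2.13375814e-01, -3.50544444e-02,  1.32346483e+00,
        3.86053317e-06,  1.57076664e+00]), 'qvel': array([ 5.85659291e-04,  8.82759529e-04, -1.73604582e-03,  1.83315766e-04,
        1.55699091e-03, -9.30403023e-05]), 'joint_efforts': array([-3.69673580e-03, -6.86162424e+01,  4.87115693e+01,  1.78513722e-02,
       -3.08947347e-04,  2.80044890e-05]), 'eef_pos': array([0.19861203, 0.45850831, 0.23080817]), 'tcp_rot': array([-6.37545755e-01, -3.07598959e+00,  1.68865093e-03]), 'ft_force': array([ 0.00605526, -0.41129935,  0.34409032]), 'moment': array([ 0.03368519,  0.02156662, -0.01066315]), 'gripper_force': 0.0, 'gripper_width': 0.08527945636377164}
scene {'mtx': array([[506.72055063,   0.        , 316.64397343],
       [  0.        , 506.72055063, 232.76035625],
       [  0.        ,   0.        ,   1.        ]]), 'xyz': array([1.25286268, 0.60996446, 1.00772296]), 'attitude': array([0.41238189, 0.93165575, 2.17939198])}
side {'mtx': array([[436.09769621,   0.        , 318.81931651],
       [  0.        , 436.09769621, 241.21773592],
       [  0.        ,   0.        ,   1.        ]]), 'xyz': array([ 0.06133024, -0.73558786,  0.82608867]), 'attitude': array([ 0.86254364, -0.2645758 , -0.59111191])}
{'mtx': array([[371.64829954,   0.        , 318.6587957 ],
       [  0.        , 371.64829954, 241.10228084],
       [  0.        ,   0.        ,   1.        ]]), 'tool_from_camera': array([[ 7.04260483e-04,  9.56104374e-01,  2.93025478e-01,
         7.45350580e-02],
       [ 9.99999412e-01, -4.31840738e-04, -9.94368315e-04,
         9.32384446e-04],
       [-8.24179556e-04,  2.93026006e-01, -9.56104116e-01,
        -1.42484554e-01],
       [ 0.00000000e+00,  0.00000000e+00,  0.00000000e+00,
         1.00000000e+00]])}
```

View pics/scene0.png

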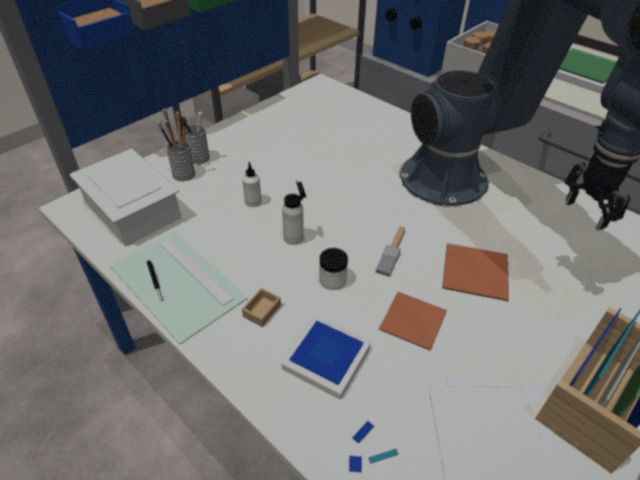

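View pics/side0.png

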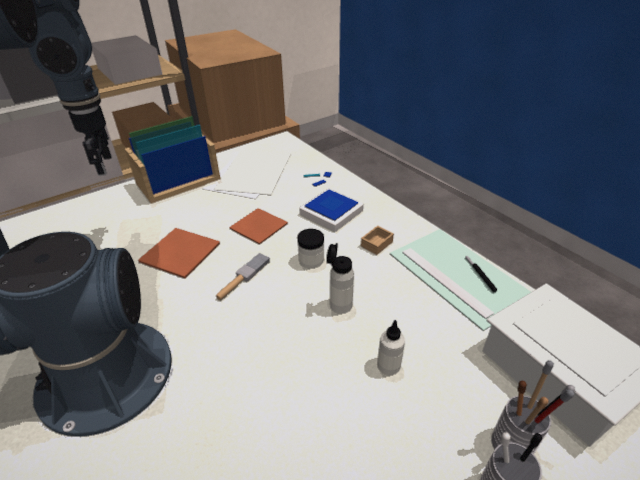

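In the scene view, the flip-top bottle is at (293,220), with its open lid at (300,188). The squat jar is at (334,268) and the nozzle bottle at (252,188). There are two terracotta squares, A at (413,320) and B at (477,272). In the side view the bottle is at (342,285) with its lid at (333,253). Next I'll measure the tiles, bottle and lid.

```bash
cat > m.py <<'E'
from h import *
for n in("scene","side"):
    z=np.load(n+"0.npz");im,d=z["im"],z["d"];p=manip.camera_params(n);P=pts(d,p)
    hsv=cv2.cvtColor(im,cv2.COLOR_BGR2HSV)
    m=cv2.inRange(hsv,(0,110,80),(12,255,255))
    for c in cv2.findContours(m,0,2)[0]:
        if cv2.contourArea(c)<500: continue
        # cast contour rays to z=.009
        K=p["mtx"];q=c[:,0].astype(float)
        r=np.stack([(q[:,0]-K[0,2])/K[0,0],-(q[:,1]-K[1,2])/K[1,1],-np.ones(len(q))],-1)@Rm(p["attitude"]).T
        X=p["xyz"]+r*((.009-p["xyz"][2])/r[:,2])[:,None]
        print(n,"tile px",c[:,0].mean(0).round(),cv2.minAreaRect((X[:,:2]*1000).astype(np.float32)))
    # things standing: height clusters
    ok=(d>0)&(P[...,2]>.015)&(P[...,2]<.24)&(P[...,0]>.2)&(P[...,0]<.9)&(abs(P[...,1])<.45)
    k,l,st,ce=cv2.connectedComponentsWithStats(ok.astype(np.uint8))
    for i in range(1,k):
        if st[i,4]<80: continue
        Q=P[l==i];print(n,"obj px",ce[i].round(),st[i,4],"min",Q.min(0).round(3),"max",Q.max(0).round(3),"med",np.median(Q,0).round(3))
E
python3 m.py
python3 - <<'E'
import cv2,numpy as np
a=cv2.imread("pics/scene0.png");b=cv2.imread("pics/side0.png")
A=cv2.resize(a[160:350,240:520],None,fx=2,fy=2,interpolation=2)
B=cv2.resize(b[225:325,300:380],(int(240*1.58),474),interpolation=2)[:380]
B=cv2.resize(b[225:320,305:365],(240,380),interpolation=2)
cv2.imwrite("pics/c1.png",np.hstack([A,B]))
E
```

```text
scene tile px [412. 320.] ((540.6677856445312, 269.1351318359375), (127.39507293701172, 125.37018585205078), 16.313182830810547)
scene tile px [472. 272.] ((291.7272033691406, 294.7046203613281), (166.5415802001953, 162.01104736328125), 29.066822052001953)
scene obj px [251. 186.] 570 min [ 0.488 -0.377  0.015] max [ 0.542 -0.322  0.154] med [ 0.525 -0.339  0.08 ]
scene obj px [293. 214.] 1044 min [ 0.498 -0.171  0.015] max [ 0.571 -0.112  0.204] med [ 0.552 -0.132  0.108]
scene obj px [160. 199.] 154 min [ 0.702 -0.45   0.094] max [ 0.843 -0.436  0.113] med [ 0.758 -0.446  0.107]
scene obj px [390. 253.] 532 min [0.293 0.049 0.015] max [0.481 0.14  0.027] med [0.415 0.098 0.02 ]
scene obj px [333. 267.] 1010 min [0.542 0.    0.015] max [0.618 0.076 0.094] med [0.594 0.05  0.084]
scene obj px [261. 305.] 502 min [ 0.73  -0.056  0.015] max [0.821 0.018 0.039] med [ 0.777 -0.019  0.029]
scene obj px [326. 355.] 4072 min [0.676 0.1   0.015] max [0.856 0.28  0.046] med [0.777 0.198 0.037]
side tile px [180. 255.] ((290.3084716796875, 293.4275817871094), (169.34979248046875, 170.059677124
[... 301 characters left out ...]
8  0.015] max [0.821 0.017 0.035] med [ 0.77  -0.021  0.028]
side obj px [310. 246.] 863 min [ 0.54  -0.     0.015] max [0.614 0.075 0.092] med [0.566 0.019 0.076]
side obj px [340. 279.] 1336 min [ 0.5   -0.18   0.015] max [ 0.562 -0.114  0.202] med [ 0.522 -0.163  0.113]
side obj px [245. 272.] 529 min [0.295 0.046 0.015] max [0.477 0.138 0.024] med [0.402 0.09  0.019]
side obj px [488. 282.] 83 min [ 0.874 -0.356  0.015] max [ 0.9   -0.291  0.024] med [ 0.889 -0.329  0.019]
side obj px [502. 311.] 134 min [ 0.699 -0.45   0.103] max [ 0.83  -0.44   0.111] med [ 0.74  -0.447  0.108]
side obj px [391. 349.] 1014 min [ 0.486 -0.379  0.015] max [ 0.537 -0.327  0.152] med [ 0.501 -0.363  0.086]
```

View pics/c1.png

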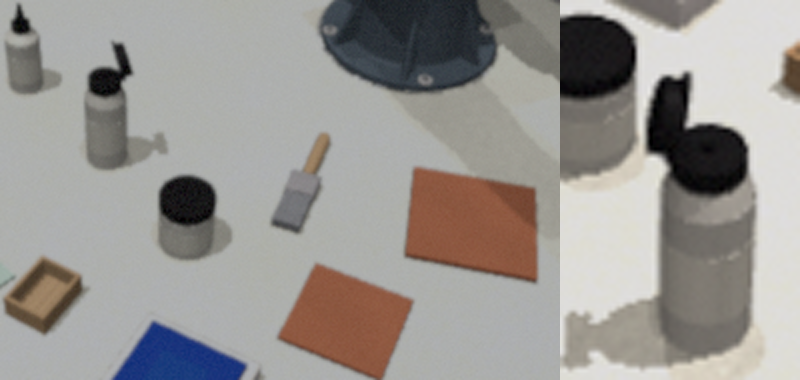

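The crop confirms the bottle with its lid up, next to the jar. A at (413,320) measures about 130 mm square and B at (477,272) about 168 mm, so A is the tile meant. Its middle is at about (0.539, 0.267). Now the bottle axis and the lid direction.

Run:
```python
from h import *
from scipy.optimize import least_squares
A=[];L=[]
for n in("scene","side"):
    z=np.load(n+"0.npz");P=pts(z["d"],manip.camera_params(n)).reshape(-1,3)
    Q=P[(abs(P[:,0]-.53)<.06)&(abs(P[:,1]+.145)<.06)&(P[:,2]>.015)&(P[:,2]<.22)]
    b=Q[(Q[:,2]>.03)&(Q[:,2]<.105)]
    f=least_squares(lambda c:np.hypot(*(b[:,:2]-c).T)-.029,b[:,:2].mean(0),loss="soft_l1",f_scale=.002)
    l=Q[Q[:,2]>.158]; t=Q[Q[:,2]>.19]
    print(n,f.x.round(4),np.abs(f.fun).mean().round(4),"lid",len(l),np.median(l,0).round(4),"top",np.median(t,0).round(4),l[:,2].max())
    c,s_,v=np.linalg.svd(l-l.mean(0));print(v.round(2),s_)
    A.append(f.x);L.append(l)
c=np.mean(A,0);L=np.vstack(L);d=L.mean(0)[:2]-c
print(c,"hinge dir deg",np.degrees(np.arctan2(d[1],d[0])),np.hypot(*d))
for h in range(155,210,8):
    q=L[abs(L[:,2]*1000-h)<4]
    if len(q)>3:
        u=d/np.hypot(*d);e=q[:,:2]-c;print(h,len(q),"radial",(e@u).min().round(3),(e@u).max().round(3),"tang",(e@[-u[1],u[0]]).min().round(3),(e@[-u[1],u[0]]).max().round(3))
```

```text
scene [ 0.5391 -0.1494] 0.0014 lid 111 [ 0.5299 -0.1245  0.1866] top [ 0.5281 -0.1331  0.1949] 0.20371293940231217
[[-0.17 -0.61  0.78]
 [-0.73 -0.45 -0.51]
 [-0.66  0.66  0.37]] [0.14104858 0.0910893  0.05387491]
side [ 0.539  -0.1484] 0.0009 lid 184 [ 0.5127 -0.1461  0.1843] top [ 0.5204 -0.1424  0.1946] 0.2018212647569957
[[ 0.52  0.22  0.83]
 [ 0.2   0.91 -0.37]
 [-0.83  0.36  0.42]] [0.1730837  0.15242333 0.05239648]
[ 0.53904942 -0.148928  ] hinge dir deg 147.46252515368408 0.023462566297026116
163 31 radial -0.003 0.037 tang -0.023 0.022
171 42 radial 0.017 0.035 tang -0.027 0.023
179 50 radial 0.014 0.033 tang -0.027 0.024
187 69 radial 0.012 0.031 tang -0.026 0.022
195 87 radial 0.011 0.028 tang -0.021 0.017
203 16 radial 0.01 0.017 tang -0.008 0.008
```

Request:
{"api": "play_rows", "payload": {"hand": 0, "rows": "-0.67 -0.57 0 0 0 0;-0.67 -0.57 0 0 0 0;-0.67 -0.57 0 0 0 0;-0.67 -0.57 0 0 0 0;-0.67 -0.57 0 0 0 0;-0.67 -0.57 0 0 0 0;-0.67 -0.57 0 0 0 0;-0.67 -0.57 0 0 0 0"}}

```text
t: 0.9
eef_pos: [0.2921, 0.2683, 0.2311]
tcp_rot: [-0.637, -3.076, 0.0]
ft_force: [0.5, 0.5, 0.2]
gripper_width: 0.0003
gripper_force: 0.0
```

Request:
{"api": "play_rows", "payload": {"rows": "-0.67 -0.57 0 0 0 0;-0.67 -0.57 0 0 0 0;-0.67 -0.57 0 0 0 0;-0.67 -0.57 0 0 0 0;-0.67 -0.57 0 0 0 0;-0.67 -0.57 0 0 0 0;-0.67 -0.57 0 0 0 0;-0.67 -0.57 0 0 0 0"}}

```text
t: 1.7
eef_pos: [0.3853, 0.0788, 0.2312]
tcp_rot: [-0.638, -3.076, 0.0]
ft_force: [-0.4, 0.7, 0.5]
gripper_width: 0.0004
gripper_force: 0.0
```

Request:
{"api": "play_rows", "payload": {"rows": "-0.67 -0.57 0 0 0 0;-0.67 -0.57 0 0 0 0;-0.67 -0.57 0 0 0 0;-0.67 -0.57 0 0 0 0;-0.67 -0.57 0 0 0 0;-0.67 -0.57 0 0 0 0;-0.67 -0.57 0 0 0 0;-0.67 -0.57 0 0 0 0"}}

```text
t: 2.5
eef_pos: [0.4784, -0.1106, 0.231]
tcp_rot: [-0.638, -3.076, -0.0]
ft_force: [-0.2, 0.7, 0.1]
gripper_width: 0.0001
gripper_force: 0.0
```

```bash
cat >> h.py <<'E'
def show():
    s=manip.read_state();M=Rm(s["tcp_rot"]);print("t",round(s["t"],2),"tcp",s["eef_pos"].round(4),"q",s["joints"].round(3),"F",s["ft_force"].round(2),"w",round(s["gripper_width"],4),"gf",round(s["gripper_force"],1));print(M.round(3));return s,M
def to(target):
    s,M=show();print("tool units",((np.array(target)-s["eef_pos"])@M/.03).round(2))
E
python3 - <<'E'
from h import *
to([.481,-.110,.19])
im,d=manip.read_camera("side");cv2.imwrite("pics/s1.png",im[0:360,100:580])
E
```

```text
t 2.5 tcp [ 0.4784 -0.1106  0.231 ] q [-0.227  0.195 -0.057  1.319 -0.     0.182] F [-0.16  0.71  0.12] w 0.0001 gf 0.0
[[-0.918  0.398 -0.001]
 [ 0.398  0.918  0.   ]
 [ 0.001 -0.    -1.   ]]
tool units [-0.07  0.05  1.37]
```

View pics/s1.png

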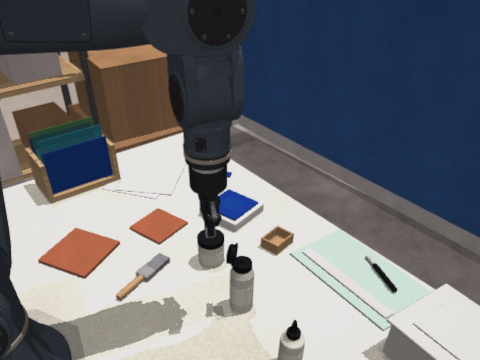

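Request:
{"api": "play_rows", "payload": {"rows": "0 0 0.6 0 0 0;0 0 0.6 0 0 0;0 0 0.45 0 0 0;0 0 0 0 0 0;-0.3 -0.05 0 0 0 0;-0.3 -0.05 0 0 0 0;-0.3 -0.05 0 0 0 0;-0.3 -0.05 0 0 0 0"}}

```text
t: 3.35
eef_pos: [0.51, -0.13, 0.1822]
tcp_rot: [0.638, 3.076, -0.0]
ft_force: [-0.9, 0.5, -0.4]
gripper_width: -0.0001
gripper_force: 0.2
```

Request:
{"api": "play_rows", "payload": {"rows": "-0.25 -0.05 0 0 0 0;-0.25 -0.05 0 0 0 0;-0.25 -0.05 0 0 0 0;-0.25 -0.05 0 0 0 0;-0.25 -0.05 0 0 0 0;-0.25 -0.05 0 0 0 0;0 0 0 0 0 0;0 0 0 0 0 0"}}

```text
t: 4.15
eef_pos: [0.5466, -0.1556, 0.1817]
tcp_rot: [-0.638, -3.076, 0.0]
ft_force: [-1.3, -0.1, 0.4]
gripper_width: -0.0001
gripper_force: 0.1
```

```bash
cat > look.py <<'E'
from h import *
import sys
to([.549,-.157,.165])
a,d1=manip.read_camera("scene");b,d2=manip.read_camera("side")
x0,y0,x1,y1=map(int,sys.argv[2].split(","));u0,v0,u1,v1=map(int,sys.argv[3].split(","))
cv2.imwrite(sys.argv[1],np.hstack([cv2.resize(a[y0:y1,x0:x1],(400,480)),cv2.resize(b[v0:v1,u0:u1],(400,480))]))
np.savez("last.npz",a=a,d1=d1,b=b,d2=d2)
E
python3 look.py pics/l1.png 240,130,340,250 290,210,390,330
```

```text
t 4.15 tcp [ 0.5466 -0.1556  0.1817] q [-0.277  0.367  0.049  1.252 -0.     0.132] F [-1.35 -0.12  0.42] w -0.0001 gf 0.1
[[-0.918  0.398 -0.   ]
 [ 0.398  0.918  0.   ]
 [ 0.    -0.    -1.   ]]
tool units [-0.09 -0.01  0.56]
```

View pics/l1.png

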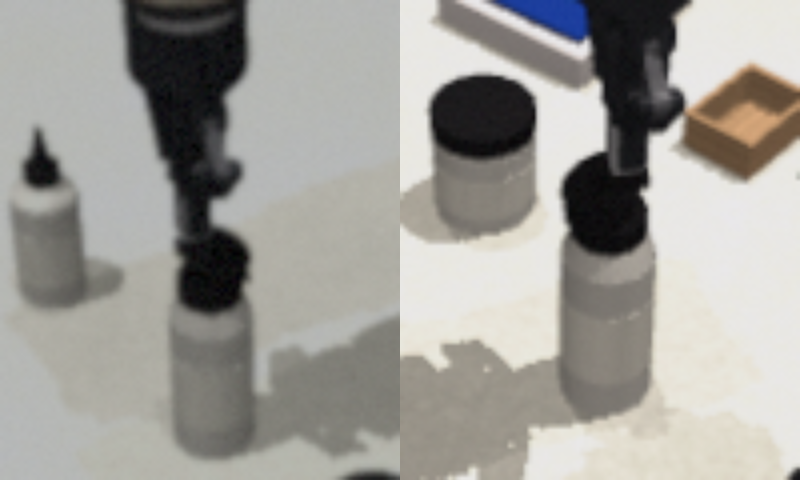

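The crop shows the lid folded partway under the fingertips (scene half (205,260), side half (600,200)), with the bottle standing where it was. Now I'll press it down.

Request:
{"api": "play_rows", "payload": {"rows": "-0.2 -0.03 0 0 0 0;-0.1 -0.02 0.1 0 0 0;0 0 0.1 0 0 0;0 0 0.1 0 0 0;0 0 0.1 0 0 0;0 0 0.1 0 0 0;0 0 0.05 0 0 0;0 0 0 0 0 0"}}

```text
t: 5.05
eef_pos: [0.5541, -0.1604, 0.1651]
tcp_rot: [-0.638, -3.076, -0.0]
ft_force: [0.9, -0.3, -0.4]
gripper_width: -0.0005
gripper_force: 0.0
```

Request:
{"api": "play_rows", "payload": {"rows": "0 0 0.04 0 0 0;0 0 0.04 0 0 0;0 0 0 0 0 0;0 0 0 0 0 0;0 0 0 0 0 0;0 0 0 0 0 0;0 0 0 0 0 0;0 0 0 0 0 0"}}

```text
t: 5.85
eef_pos: [0.5543, -0.1605, 0.1629]
tcp_rot: [0.638, 3.076, -0.0]
ft_force: [-0.7, 0.1, 1.1]
gripper_width: -0.0003
gripper_force: 0.0
```

Request:
{"api": "play_rows", "payload": {"rows": "0 0 0.04 0 0 0;0 0 0.03 0 0 0;0 0 0 0 0 0;0 0 0 0 0 0;0 0 0 0 0 0;0 0 0 0 0 0;0 0 0 0 0 0;0 0 0 0 0 0"}}

```text
t: 6.65
eef_pos: [0.555, -0.1607, 0.162]
tcp_rot: [0.637, 3.074, -0.0]
ft_force: [-1.7, -0.3, 14.4]
gripper_width: 0.0002
gripper_force: 6.7
```

Request:
{"api": "play_rows", "payload": {"hand": 85, "rows": "0 0 -0.3 0 0 0;0 0 -0.7 0 0 0;0 0 -0.7 0 0 1;0 0 -0.7 0 0 1;0 0 -0.7 0 0 1;0 0 -0.7 0 0 1;0 0 -0.6 0 0 1;0 0 -0.6 0 0 1"}}

```text
t: 7.45
eef_pos: [0.5542, -0.1604, 0.3119]
tcp_rot: [1.563, 2.725, 0.0]
ft_force: [0.3, -0.8, -0.3]
gripper_width: 0.0848
gripper_force: 0.0
```

Request:
{"api": "play_rows", "payload": {"rows": "0 0 0 0 0 1;0 0 0 0 0 1;0 0 0 0 0 1;0 0 0 0 0 1;0 0 0 0 0 1;0 0 0 0 0 1;0 0 0 0 0 1;0 0 0 0 0 1"}}

```text
t: 8.25
eef_pos: [0.5542, -0.1604, 0.311]
tcp_rot: [-2.536, -1.854, 0.0]
ft_force: [-0.6, -0.5, -0.7]
gripper_width: 0.0846
gripper_force: 0.0
```

Request:
{"api": "play_rows", "payload": {"rows": "0 0 0 0 0 1;0 0 0 0 0 1;0 0 0 0 0 1;0 0 0 0 0 1;0 0 0 0 0 1;0 0 0 0 0 1;0 0 0 0 0 1;0 0 0 0 0 1"}}

```text
t: 9.05
eef_pos: [0.5542, -0.1605, 0.311]
tcp_rot: [-3.071, -0.662, 0.0]
ft_force: [0.9, 1.2, 1.1]
gripper_width: 0.0845
gripper_force: 0.0
```

Request:
{"api": "play_rows", "payload": {"rows": "0 0 0 0 0 1;0 0 0 0 0 1;0 0 0 0 0 1;0 0 0 0 0 1;0 0 0 0 0 1;0 0 0 0 0 1;0 0 0 0 0 0.5;0 0 0 0 0 0"}}

```text
t: 9.85
eef_pos: [0.5542, -0.1604, 0.311]
tcp_rot: [-3.117, 0.396, 0.0]
ft_force: [0.2, 0.1, -0.6]
gripper_width: 0.0849
gripper_force: 0.0
```

Request:
{"api": "play_rows", "payload": {"rows": "0 0 0 -0.03 1 0;0 0 0 -0.03 1 0;0 0 0 -0.03 1 0;0 0 0 -0.03 1 0;0 0 0 -0.03 1 0;0 0 0 -0.03 1 0;0 0 0 -0.03 1 0;0 0 0 -0.03 1 0"}}

```text
t: 10.65
eef_pos: [0.5539, -0.1604, 0.3117]
tcp_rot: [2.734, -0.343, 1.221]
ft_force: [0.6, -0.3, -0.3]
gripper_width: 0.0847
gripper_force: 0.0
```

Request:
{"api": "play_rows", "payload": {"rows": "0 0 0 -0.03 1 0;0 0 0 -0.03 1 0;0 0 0 -0.03 1 0;0 0 0 -0.03 1 0;0 0 0 -0.03 1 0;0 0 0 -0.03 1 0;0 0 0 -0.03 1 0;0 0 0 0 0 0"}}

```text
t: 11.45
eef_pos: [0.6128, -0.1774, 0.3822]
tcp_rot: [2.214, -0.278, 1.909]
ft_force: [-0.0, -0.1, -0.5]
gripper_width: 0.0849
gripper_force: 0.0
```

```bash
cat > b.py <<'E'
from h import *
from scipy.optimize import least_squares
import sys
c0=np.array([float(v) for v in sys.argv[1:3]]);z0=float(sys.argv[3]) if len(sys.argv)>3 else 0
z=np.load("last.npz")
for n,k in(("scene","d1"),("side","d2")):
    P=pts(z[k],manip.camera_params(n)).reshape(-1,3)
    Q=P[(abs(P[:,:2]-c0).max(1)<.05)&(P[:,2]>.015+z0)&(P[:,2]<.215+z0)]
    for lo,hi in((.03,.07),(.07,.105)):
        b=Q[(Q[:,2]>lo+z0)&(Q[:,2]<hi+z0)]
        f=least_squares(lambda c:np.hypot(*(b[:,:2]-c).T)-.029,c0,loss="soft_l1",f_scale=.002)
        print(n,lo,len(b),f.x.round(4),np.abs(f.fun).mean().round(4))
    print("zmax",np.percentile(Q[:,2],[95,99,100]).round(4))
E
python3 look.py pics/l2.png 230,90,355,240 270,150,420,330; python3 b.py .541 -.15
```

```text
t 11.45 tcp [ 0.6128 -0.1774  0.3822] q [-0.282 -0.218 -1.133 -0.772  0.     3.11 ] F [-0.04 -0.14 -0.48] w 0.0849 gf 0.0
[[ 0.146 -0.273  0.951]
 [-0.009 -0.961 -0.275]
 [ 0.989  0.032 -0.142]]
tool units [-7.48 -0.3  -1.18]
scene 0.03 217 [ 0.5391 -0.1495] 0.0013
scene 0.07 211 [ 0.539  -0.1495] 0.0012
zmax [0.1646 0.1663 0.1697]
side 0.03 272 [ 0.539  -0.1486] 0.0008
side 0.07 252 [ 0.539  -0.1482] 0.0009
zmax [0.1634 0.1648 0.166 ]
```

View pics/l2.png

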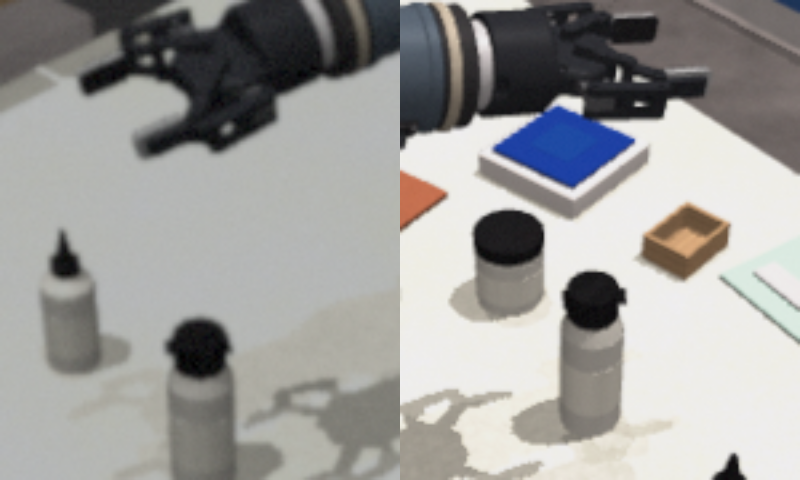

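The lid is shut flat and the bottle hasn't moved: (0.539, -0.149) in both views, with the top at about 0.163. The wrist stopped at joint 3's limit, so I'll fit the planar arm geometry to see which pitches can reach the bottle.

```bash
cat > k.py <<'E'
from h import *
from scipy.optimize import least_squares
D=[(.49967,.23081,.21338,-.03505,1.32346),(.49102,.231,.195,-.057,1.319),(.56831,.1817,.367,.049,1.252),(.63796,.3822,-.218,-1.133,-.772)]
def fk(k,q):
    r0,z0,a,b,c,e=k;j2,j3,j4=q;f=j2-j3;p=f+j4
    return np.array([r0+a*np.sin(j2)+b*np.cos(f)+e*np.sin(f)+c*np.cos(p),z0+a*np.cos(j2)-b*np.sin(f)+e*np.cos(f)-c*np.sin(p)])
k0=np.array([0.0,.3,.4,.4,.25,0])
def res(k):return np.r_[np.concatenate([fk(k,d[2:])-d[:2] for d in D])*1e3,(k-k0)*np.array([1,.3,.3,.3,.3,1])]
s=least_squares(res,k0);k=s.x
if __name__=="__main__":
    print(k.round(4),s.fun.round(2))
    lo=np.array([-.74,-1.14,-2.1]);hi=np.array([1.72,1.35,2.04])
    for r,zz in((.578,.09),(.578,.1),(.62,.09),(.62,.3),(.65,.4),(.7,.35)):
        for p in np.radians([-10,0,5,10,15,20,30,40,50]):
            f=lambda x:np.r_[fk(k,[x[0],x[1],p-x[0]+x[1]])-[r,zz]]
            o=least_squares(f,[.2,-.5]);x=np.r_[o.x,p-o.x[0]+o.x[1]]
            print(r,zz,round(np.degrees(p)),x.round(2),np.hypot(*o.fun)<1e-3 and (x>lo).all() and (x<hi).all())
E
python3 k.py
```

```text
[-0.003   0.2491  0.4847  0.3966  0.4572  0.0647] [-0.11 -0.09  0.1   0.1   0.   -0.01 -0.    0.   -0.   -0.02  0.03 -0.
  0.06  0.06]
0.578 0.09 -10 [ 1.66 -1.14 -2.97] False
0.578 0.09 0 [ 1.53 -1.31 -2.85] False
0.578 0.09 5 [ 1.42 -1.39 -2.72] False
0.578 0.09 10 [ 1.26 -1.44 -2.52] False
0.578 0.09 15 [ 1.02 -1.46 -2.22] False
0.578 0.09 20 [ 0.73 -1.44 -1.83] False
0.578 0.09 30 [ 0.27 -1.32 -1.07] False
0.578 0.09 40 [ 0.06 -1.15 -0.51] False
0.578 0.09 50 [ 0.03 -0.95 -0.11] True
0.578 0.1 -10 [ 1.64 -1.16 -2.98] False
0.578 0.1 0 [ 1.51 -1.33 -2.84] False
0.578 0.1 5 [ 1.39 -1.4  -2.71] False
0.578 0.1 10 [ 1.22 -1.45 -2.49] False
0.578 0.1 15 [ 0.96 -1.47 -2.17] False
0.578 0.1 20 [ 0.67 -1.44 -1.76] False
0.578 0.1 30 [ 0.22 -1.31 -1.01] False
0.578 0.1 40 [ 0.03 -1.14 -0.47] True
0.578 0.1 50 [ 0.   -0.94 -0.07] True
0.62 0.09 -10 [ 1.54 -1.08 -2.79] False
0.62 0.09 0 [ 1.37 -1.24 -2.61] False
0.62 0.09 5 [ 1.24 -1.3  -2.45] False
0.62 0.09 10 [ 1.07 -1.34 -2.24] False
0.62 0.09 15 [ 0.86 -1.35 -1.95] False
0.62 0.09 20 [ 0.65 -1.33 -1.63] False
0.62 0.09 30 [ 0.3  -1.22 
[... 393 characters left out ...]
 0.3 50 [-0.13 -0.49  0.51] True
0.65 0.4 -10 [ 0.27 -1.28 -1.73] False
0.65 0.4 0 [-0.06 -1.2  -1.14] False
0.65 0.4 5 [-0.18 -1.13 -0.87] True
0.65 0.4 10 [-0.25 -1.05 -0.62] True
0.65 0.4 15 [-0.29 -0.96 -0.41] True
0.65 0.4 20 [-0.31 -0.87 -0.21] True
0.65 0.4 30 [-0.28 -0.66  0.15] True
0.65 0.4 40 [-0.2  -0.44  0.46] True
0.65 0.4 50 [-0.09 -0.2   0.76] True
0.7 0.35 -10 [ 0.51 -1.18 -1.87] False
0.7 0.35 0 [ 0.2  -1.15 -1.36] False
0.7 0.35 5 [ 0.08 -1.11 -1.09] True
0.7 0.35 10 [-0.02 -1.04 -0.85] True
0.7 0.35 15 [-0.09 -0.96 -0.62] True
0.7 0.35 20 [-0.13 -0.88 -0.4 ] True
0.7 0.35 30 [-0.14 -0.68 -0.02] True
0.7 0.35 40 [-0.08 -0.46  0.32] True
0.7 0.35 50 [ 0.02 -0.23  0.63] True
```

```bash
cat > ik.py <<'E'
from k import *
LO=np.array([-2.98,-.74,-1.14,-2.1,-1.57,-3.14]);HI=np.array([2.98,1.72,1.35,2.04,1.44,3.14])
SG=-1.0
def fk6(q,d):
    r0,z0,a,b,c,e=k;f=q[1]-q[2];p=f+q[3]
    W=np.array([r0+a*np.sin(q[1])+b*np.cos(f)+e*np.sin(f),0,z0+a*np.cos(q[1])-b*np.sin(f)+e*np.cos(f)])
    zz=np.array([np.cos(p),0,-np.sin(p)]);x=np.array([-np.sin(p),0,-np.cos(p)])
    M=np.stack([x,np.cross(zz,x),zz],1)
    M2=M@R.from_euler("x",SG*-q[4]).as_matrix()
    pos=W+d*zz+(c-d)*M2[:,2]
    Z=R.from_euler("z",q[0]).as_matrix()
    return Z@pos,Z@M2@R.from_euler("z",q[5]).as_matrix()
def goal(head,alpha,up=1):
    h,a=np.radians([head,alpha]);z=np.array([np.cos(h)*np.cos(a),np.sin(h)*np.cos(a),-np.sin(a)])
    y=np.cross(z,[0,0,1.]);y/=np.linalg.norm(y);y=-y*up
    # x = y x z ; up=1 -> x up
    return np.stack([np.cross(y,z),y,z],1)
def ik(pos,M,d,q0):
    f=lambda q:(lambda P,N:np.r_[(P-pos)*10,(R.from_matrix(N.T@M)).as_rotvec()])(*fk6(q,d))
    o=least_squares(f,np.clip(q0,LO+1e-3,HI-1e-3),bounds=(LO,HI));return o.x,np.abs(o.fun).max()
if __name__=="__main__":
    q=[-.277,.367,.049,1.252,0,.132];P,N=fk6(q,.1);print(P.round(4),N.round(3).tolist())
    B=np.array([.539,-.149,.095])
    for d in(0,.1,.2):
        for al in(10,15,20):
            ok=[]
            for hd in range(-100,80,10):
                M=goal(hd,al);T=B+.019*M[:,2];best=None
                for s in((np.radians(hd+60),.3,-.8,0,1.2*1,-2.3),(np.radians(hd+60),.3,-.8,0,-1.2,-2.3),(np.radians(hd-60),.3,-.8,0,1.2,2.3),(np.radians(hd-60),.3,-.8,0,-1.2,2.3)):
                    x,e=ik(T,M,d,s)
                    if e<2e-3: best=x;break
                if best is not None: ok.append((hd,best.round(2).tolist()))
            print(d,al,*ok,sep="\n  ")
E
python3 ik.py
```

```text
[ 0.5467 -0.1554  0.1817] [[-0.918, 0.398, 0.001], [0.398, 0.918, -0.0], [-0.001, 0.0, -1.0]]
0
  10
  (-100, [0.42, 1.06, 0.01, 1.78, 0.95, 2.89])
  (-90, [0.48, 0.99, -0.2, 1.59, 1.06, 2.82])
  (-80, [0.54, 0.92, -0.41, 1.35, 1.17, 2.71])
  (-70, [0.58, 0.87, -0.61, 1.0, 1.28, 2.51])
  (-60, [0.61, 0.84, -0.8, 0.37, 1.38, 2.02])
  (-50, [0.61, 0.84, -0.99, -0.74, 1.37, 1.09])
  (20, [-1.15, 0.84, -0.97, -0.64, -1.38, -1.17])
  (30, [-1.15, 0.84, -0.79, 0.45, -1.37, -2.09])
  (40, [-1.12, 0.88, -0.59, 1.04, -1.27, -2.53])
  (50, [-1.07, 0.93, -0.39, 1.37, -1.16, -2.72])
  (60, [-1.02, 0.99, -0.18, 1.61, -1.05, -2.83])
  (70, [-0.96, 1.07, 0.03, 1.8, -0.94, -2.9])
0
  15
  (-100, [0.41, 1.0, -0.02, 1.67, 0.93, 2.77])
  (-90, [0.47, 0.92, -0.23, 1.46, 1.04, 2.67])
  (-80, [0.52, 0.85, -0.43, 1.2, 1.14, 2.52])
  (-70, [0.56, 0.79, -0.63, 0.82, 1.23, 2.27])
  (-60, [0.59, 0.75, -0.82, 0.24, 1.3, 1.81])
  (-50, [0.58, 0.73, -1.0, -0.58, 1.28, 1.14])
  (20, [-1.12, 0.73, -0.99, -0.5, -1.29, -1.2])
  (30, [-1.12, 0.75, -0.8, 0.3, -1.3, -1.86])
  (40, [-1.1, 0.79, -0.61, 0.87, -1.23, -2.3])
[... 2929 characters left out ...]
14, -1.03, -1.11, -0.57])
  (40, [-0.69, 0.43, -0.9, -0.36, -1.25, -0.94])
  (50, [-0.69, 0.54, -0.49, 0.52, -1.31, -1.55])
  (60, [-0.69, 0.8, -0.06, 1.26, -1.26, -2.14])
  (70, [-0.67, 1.0, 0.25, 1.69, -1.16, -2.48])
0.2
  20
  (-100, [0.12, 0.89, 0.14, 1.5, 1.12, 2.3])
  (-90, [0.14, 0.69, -0.17, 1.07, 1.2, 1.96])
  (-80, [0.14, 0.48, -0.53, 0.47, 1.22, 1.48])
  (-70, [0.13, 0.37, -0.86, -0.2, 1.16, 1.0])
  (-60, [0.1, 0.38, -1.09, -0.75, 1.03, 0.65])
  (30, [-0.65, 0.38, -1.08, -0.7, -1.05, -0.68])
  (40, [-0.67, 0.37, -0.84, -0.14, -1.17, -1.04])
  (50, [-0.68, 0.5, -0.5, 0.53, -1.22, -1.52])
  (60, [-0.68, 0.71, -0.14, 1.12, -1.19, -1.99])
  (70, [-0.66, 0.9, 0.16, 1.53, -1.11, -2.33])
```

Pitching the tool steeply would hit the gripper body on the cap. A sideways approach using joint 5 allows a shallow tool pitch. I'll roll back first, then turn the heading and use that to identify the wrist.

Request:
{"api": "play_rows", "payload": {"rows": "0 0 0 0 0 -1;0 0 0 0 0 -1;0 0 0 0 0 -1;0 0 0 0 0 -1;0 0 0 0 0 -1;0 0 0 0 0 -1;0 0 0 0 0 -1;0 0 0 0 0 -1"}}

```text
t: 12.35
eef_pos: [0.6108, -0.1768, 0.3807]
tcp_rot: [1.871, 0.57, 1.413]
ft_force: [1.0, 0.0, -0.2]
gripper_width: 0.0848
gripper_force: 0.0
```

Request:
{"api": "play_rows", "payload": {"rows": "0 0 0 0 0 -1;0 0 0 0 0 -1;0 0 0 0 0 -1;0 0 0 0 0 -1;0 0 0 0 0 -1;0 0 0 0 0 -1;0 0 0 0 0 -1;0 0 0 0 0 -1"}}

```text
t: 13.15
eef_pos: [0.6108, -0.1768, 0.3807]
tcp_rot: [1.355, 1.175, 0.841]
ft_force: [-0.8, -0.4, -0.2]
gripper_width: 0.085
gripper_force: 0.0
```

Request:
{"api": "play_rows", "payload": {"rows": "0 0 0 0 0 -1;0 0 0 0 0 -1;0 0 0 0 0 -1;0 0 0 0 0 -1;0 0 0 0 0 -1;0 0 0 0 0 -1;0 0 0 0 0 -1;0 0 0 0 0 -1"}}

```text
t: 13.95
eef_pos: [0.6108, -0.1768, 0.3807]
tcp_rot: [0.73, 1.562, 0.231]
ft_force: [0.8, 0.7, 0.5]
gripper_width: 0.0849
gripper_force: 0.0
```

Request:
{"api": "play_rows", "payload": {"rows": "0 0 0 0 0 -1;0 0 0 0 0 -1;0 0 0 0 0 -1;0 0 0 0 0 -1;0 0 0 1 0 0;0 0 0 1 0 0;0 0 0 1 0 0;0 0 0 1 0 0"}}

```text
t: 14.75
eef_pos: [0.6101, -0.1768, 0.3815]
tcp_rot: [0.708, 1.653, -0.436]
ft_force: [0.4, -1.6, 0.1]
gripper_width: 0.0847
gripper_force: 0.0
```

```bash
cat > d.py <<'E'
from ik import *
import ik
s,M=show()
for sg in(1,-1):
    ik.SG=sg
    for d in(0,.05,.1,.15,.2,.25):
        P,N=fk6(s["joints"],d);print(sg,d,((P-s["eef_pos"])*1e3).round(1),np.degrees(R.from_matrix(N.T@M).magnitude()).round(2))
E
python3 d.py
```

```text
t 14.75 tcp [ 0.6101 -0.1768  0.3815] q [ 0.064 -0.161 -0.968 -0.522 -0.751  0.298] F [ 0.4  -1.55  0.09] w 0.0847 gf 0.0
[[-0.089  0.662  0.744]
 [ 0.21   0.743 -0.636]
 [-0.974  0.099 -0.205]]
1 0 [-30.  -98.7  10.6] 0.0
1 0.05 [-19.3 -63.8   6.8] 0.0
1 0.1 [ -8.6 -29.    3.1] 0.0
1 0.15 [ 2.1  5.9 -0.7] 0.0
1 0.2 [12.8 40.7 -4.5] 0.0
1 0.25 [23.5 75.6 -8.2] 0.0
-1 0 [-69.7 523.7  10.6] 86.0
-1 0.05 [-54.6 490.5   6.8] 86.0
-1 0.1 [-39.6 457.3   3.1] 86.0
-1 0.15 [-24.6 424.1  -0.7] 86.0
-1 0.2 [ -9.5 390.9  -4.5] 86.0
-1 0.25 [  5.5 357.7  -8.2] 86.0
```

The model is now exact: d = 0.1415 and SG = +1. Next I'll plan the poses.

```bash
sed -i 's/^SG=-1.0/SG=1.0/' ik.py
cat > plan.py <<'E'
from ik import *
DD=.1415
q0=manip.read_state()["joints"]
def chk(name,pos,hs,als,up,seed):
    for al in als:
        for hd in hs:
            M=goal(hd,al,up);T=np.array(pos)+.019*M[:,2]
            x,e=ik(T,M,DD,seed)
            if e<2e-3:
                m=np.minimum(x-LO,HI-x).min();f=x[1]-x[2];r0,z0,a,b,c,ee=k
                print(name,al,hd,x.round(2),"margin",m.round(2),"wristz",(z0+a*np.cos(x[1])-b*np.sin(f)+ee*np.cos(f)).round(2))
chk("grasp",(.539,-.149,.09),(-50,-55,-60,-65,-70),(10,15,20,25),1,[.3,.5,-.8,0,-1.2,1.2])
chk("hover",(.539,-.149,.28),(-50,-60),(15,20),1,[.3,.3,-.8,0,-1.2,1.2])
chk("inv",(.52,0.,.38),(-20,-35,-50),(-15,0,10,),-1,[.5,.0,-.8,-.5,-1.2,-2])
chk("invD",(.52,0.,.38),(-20,-35,-50),(-15,0,10),1,[.5,.0,-.8,-.5,-1.2,1.2])
chk("tile",(.539,.267,.1),(-10,-20,-30),(10,15,20),1,[1.,.5,-.8,0,-1.2,1.2])
E
python3 plan.py
```

```text
grasp 10 -60 [ 0.26  0.69 -1.08 -1.18 -1.25  0.57] margin 0.06 wristz 0.22
grasp 10 -65 [ 0.27  0.62 -0.97 -0.77 -1.33  0.81] margin 0.17 wristz 0.25
grasp 10 -70 [ 0.28  0.59 -0.79 -0.2  -1.38  1.18] margin 0.19 wristz 0.27
grasp 15 -55 [ 0.23  0.59 -1.14 -1.11 -1.11  0.57] margin 0.0 wristz 0.25
grasp 15 -60 [ 0.25  0.55 -1.04 -0.81 -1.19  0.74] margin 0.1 wristz 0.27
grasp 15 -65 [ 0.26  0.52 -0.92 -0.45 -1.26  0.97] margin 0.22 wristz 0.29
grasp 15 -70 [ 0.27  0.54 -0.76 -0.02 -1.3   1.26] margin 0.27 wristz 0.3
grasp 20 -55 [ 0.21  0.46 -1.09 -0.81 -1.04  0.67] margin 0.05 wristz 0.29
grasp 20 -60 [ 0.23  0.44 -0.99 -0.54 -1.12  0.84] margin 0.15 wristz 0.3
grasp 20 -65 [ 0.24  0.45 -0.87 -0.24 -1.17  1.05] margin 0.27 wristz 0.32
grasp 20 -70 [ 0.25  0.48 -0.73  0.09 -1.21  1.29] margin 0.36 wristz 0.33
grasp 25 -50 [ 0.15  0.37 -1.13 -0.76 -0.89  0.61] margin 0.01 wristz 0.31
grasp 25 -55 [ 0.18  0.36 -1.05 -0.56 -0.97  0.75] margin 0.09 wristz 0.32
grasp 25 -60 [ 0.2   0.37 -0.95 -0.34 -1.04  0.91] margin 0.19 wristz 0.33
grasp 25 -65 [ 0.22  0.39 -0.84 -0.09 -1.09  1.09] mar
[... 793 characters left out ...]
-1.37  1.02] margin 0.2 wristz 0.55
tile 10 -10 [ 0.9   0.77 -1.12 -1.53 -1.05  0.31] margin 0.02 wristz 0.2
tile 10 -20 [ 0.95  0.67 -0.97 -1.07 -1.25  0.55] margin 0.17 wristz 0.23
tile 10 -30 [ 0.97  0.61 -0.69 -0.17 -1.38  1.13] margin 0.19 wristz 0.28
tile 15 -10 [ 0.89  0.61 -1.1  -1.2  -1.01  0.44] margin 0.04 wristz 0.25
tile 15 -20 [ 0.93  0.55 -0.93 -0.72 -1.18  0.72] margin 0.21 wristz 0.27
tile 15 -30 [ 0.95  0.56 -0.65  0.03 -1.29  1.23] margin 0.28 wristz 0.31
tile 20 -10 [ 0.87  0.48 -1.06 -0.91 -0.95  0.54] margin 0.08 wristz 0.28
tile 20 -20 [ 0.92  0.46 -0.88 -0.46 -1.11  0.83] margin 0.26 wristz 0.31
tile 20 -30 [ 0.94  0.52 -0.62  0.15 -1.21  1.26] margin 0.36 wristz 0.34
```

```bash
cat > rel.py <<'E'
# rel.py x y z(grasp point) heading alpha up off : rotation first (tool units), then shift in the new tool axes
from ik import *
import sys
a=[float(v) for v in sys.argv[1:]];off=a[6] if len(a)>6 else .024
s,M=show();G=goal(a[3],a[4],a[5]);T=np.array(a[:3])+off*G[:,2]
x,e=ik(T,G,.1415,s["joints"]);print("ik",x.round(2),"err",e.round(4),"margin",np.minimum(x-LO,HI-x).min().round(2))
print("turn units",(np.degrees(R.from_matrix(M.T@G).as_rotvec())/6).round(2),"shift after turn",((T-s["eef_pos"])@G/.03).round(2),"shift before",((T-s["eef_pos"])@M/.03).round(2))
E
python3 rel.py .539 -.149 .30 -65 10 1
python3 - <<'E'
import sys
sys.path.insert(0,".")
from ik import *
G=goal(-65,10,1);print("per 30mm down, tool units",(np.array([0,0,-1])@G).round(3))
q=[.3,.3,-.8,0,-1.3,.9]
for z in(.09,.2,.3,.35,.4):
    for u in(1,-1):
        H=goal(-65,10,u);x,e=ik(np.array([.539,-.149,z])+.024*H[:,2],H,.1415,q if u==1 else q[:5]+[-2.2]);print(z,u,x.round(2),e.round(4))
for z in(.1,.2,.3,.35):
    H=goal(-23,10,1);x,e=ik(np.array([.539,.267,z])+.024*H[:,2],H,.1415,[.95,.5,-.8,-.5,-1.3,.9]);print("tile",z,x.round(2),e.round(4))
E
```

```text
t 14.75 tcp [ 0.6101 -0.1768  0.3815] q [ 0.064 -0.161 -0.968 -0.522 -0.751  0.298] F [ 0.4  -1.55  0.09] w 0.0847 gf 0.0
[[-0.089  0.662  0.744]
 [ 0.21   0.743 -0.636]
 [-0.974  0.099 -0.205]]
ik [ 0.26  0.1  -0.84 -0.14 -1.32  0.77] err 0.0 margin 0.25
turn units [ 3.98 -0.5  -0.18] shift after turn [ 3.   -1.76 -0.54] shift before [ 3.01 -1.48 -1.06]
per 30mm down, tool units [0.985 0.    0.174]
0.09 1 [ 0.26  0.63 -0.98 -0.82 -1.32  0.77] 0.0
0.09 -1 [ 0.26  0.63 -0.98 -0.82 -1.32 -2.37] 0.0
0.2 1 [ 0.26  0.32 -0.94 -0.47 -1.32  0.77] 0.0
0.2 -1 [ 0.26  0.32 -0.94 -0.47 -1.32 -2.37] 0.0
0.3 1 [ 0.26  0.1  -0.84 -0.14 -1.32  0.77] 0.0
0.3 -1 [ 0.26  0.1  -0.84 -0.14 -1.32 -2.37] 0.0
0.35 1 [ 0.26  0.02 -0.76  0.01 -1.32  0.77] 0.0
0.35 -1 [ 0.26  0.02 -0.76  0.01 -1.32 -2.37] 0.0
0.4 1 [ 0.26 -0.05 -0.68  0.16 -1.32  0.77] 0.0
0.4 -1 [ 0.26 -0.05 -0.68  0.16 -1.32 -2.37] 0.0
tile 0.1 [ 0.94  0.65 -0.92 -0.9  -1.29  0.65] 0.0
tile 0.2 [ 0.94  0.38 -0.89 -0.6  -1.29  0.65] 0.0
tile 0.3 [ 0.94  0.17 -0.8  -0.29 -1.29  0.65] 0.0
tile 0.35 [ 0.94  0.08 -0.73 -0.14 -1.29  0.65] 0.0
```

Request:
{"api": "play_rows", "payload": {"rows": "0 0 0 1 -0.12 -0.05;0 0 0 1 -0.12 -0.05;0 0 0 1 -0.12 -0.05;0 0 0 1 -0.12 -0.05;0 0 0 0 0 0;0.5 -0.6 -0.18 0 0 0;0.5 -0.6 -0.18 0 0 0;0.5 -0.56 -0.18 0 0 0"}}

```text
t: 15.55
eef_pos: [0.5523, -0.1794, 0.3382]
tcp_rot: [0.965, 1.548, -0.795]
ft_force: [0.3, -0.0, -0.1]
gripper_width: 0.085
gripper_force: 0.0
```

```bash
python3 rel.py .539 -.149 .25 -65 10 1
```

```text
t 15.55 tcp [ 0.5523 -0.1794  0.3382] q [ 0.233  0.007 -0.823 -0.143 -1.279  0.671] F [ 0.27 -0.01 -0.06] w 0.085 gf 0.0
[[-0.076  0.896  0.438]
 [ 0.166  0.444 -0.88 ]
 [-0.983  0.006 -0.182]]
ik [ 0.26  0.2  -0.89 -0.31 -1.32  0.77] err 0.0 margin 0.25
turn units [ 0.24 -0.09 -0.01] shift after turn [3.09 0.03 0.22] shift before [3.08 0.02 0.25]
```

Request:
{"api": "play_rows", "payload": {"rows": "0 0 0 0.24 -0.09 0;0.75 0.01 0.07 0 0 0;0.75 0.01 0.07 0 0 0;0.75 0.01 0.07 0 0 0;0.75 0 0.05 0 0 0;0.5 0 0.09 0 0 0;0.5 0 0.09 0 0 0;0 0 0 0 0 0"}}

```text
t: 16.35
eef_pos: [0.5504, -0.1721, 0.2168]
tcp_rot: [0.978, 1.535, -0.822]
ft_force: [0.3, 1.5, 0.0]
gripper_width: 0.0851
gripper_force: 0.0
```

```bash
python3 rel.py .539 -.149 .09 -65 10 1; python3 look.py pics/l3.png 240,110,365,260 270,180,420,360 | tail -0
```

```text
t 16.35 tcp [ 0.5504 -0.1721  0.2168] q [ 0.256  0.269 -0.928 -0.416 -1.321  0.764] F [0.34 1.45 0.05] w 0.0851 gf 0.0
[[-0.075  0.907  0.415]
 [ 0.157  0.422 -0.893]
 [-0.985 -0.002 -0.174]]
ik [ 0.26  0.63 -0.98 -0.82 -1.32  0.77] err 0.0 margin 0.16
turn units [-0.01 -0.    0.01] shift after turn [ 4.31 -0.02  0.69] shift before [ 4.31 -0.01  0.69]Exception ignored on flushing sys.stdout:
BrokenPipeError: [Errno 32] Broken pipe
```

View pics/l3.png

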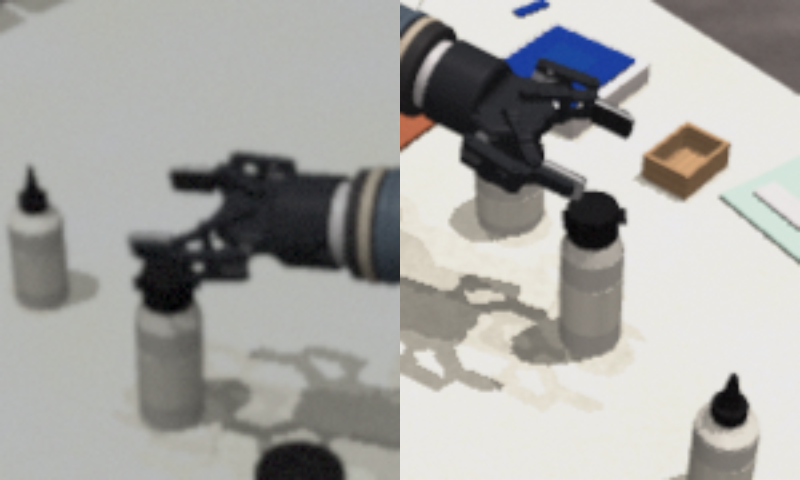

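The open fingers straddle the bottle's axis just above the cap (scene half (170,260), side half (595,210)), and the jar is clear. Descend.

Request:
{"api": "play_rows", "payload": {"rows": "0.6 0 0.1 0 0 0;0.6 0 0.1 0 0 0;0.6 0 0.1 0 0 0;0.6 0 0.1 0 0 0;0.6 0 0.1 0 0 0;0.6 0 0.1 0 0 0;0.6 0 0.09 0 0 0;0.1 0 0 0 0 0"}}

```text
t: 17.25
eef_pos: [0.551, -0.1699, 0.087]
tcp_rot: [0.979, 1.533, -0.822]
ft_force: [-0.4, -0.0, 1.1]
gripper_width: 0.0851
gripper_force: 0.0
```

Request:
{"api": "play_rows", "payload": {"hand": 40, "rows": "0 0 0 0 0 0;0 0 0 0 0 0;0 0 0 0 0 0;0 0 0 0 0 0;0 0 0 0 0 0;0 0 0 0 0 0;0 0 0 0 0 0;0 0 0 0 0 0"}}

```text
t: 18.05
eef_pos: [0.5512, -0.1698, 0.0888]
tcp_rot: [0.981, 1.529, -0.821]
ft_force: [-2.9, 1.3, 8.5]
gripper_width: 0.0566
gripper_force: 63.1
```

Request:
{"api": "play_rows", "payload": {"rows": "-0.4 0 -0.07 0 0 0;-0.9 0 -0.16 0 0 0;-0.9 0 -0.16 0 0 0;-0.9 0 -0.16 0 0 0;-0.9 0 -0.16 0 0 0;-0.9 0 -0.16 0 0 0;-0.9 0 -0.16 0 0 0;-0.9 0 -0.16 0 0 0"}}

```text
t: 18.85
eef_pos: [0.55, -0.1695, 0.2927]
tcp_rot: [0.979, 1.533, -0.821]
ft_force: [0.0, 0.1, -4.9]
gripper_width: 0.0567
gripper_force: 63.9
```

```bash
python3 look.py pics/l4.png 240,70,390,250 270,100,420,280 | head -1
```

```text
t 18.85 tcp [ 0.55   -0.1695  0.2927] q [ 0.262  0.107 -0.837 -0.146 -1.326  0.783] F [ 0.01  0.08 -4.92] w 0.0567 gf 63.9
```

View pics/l4.png

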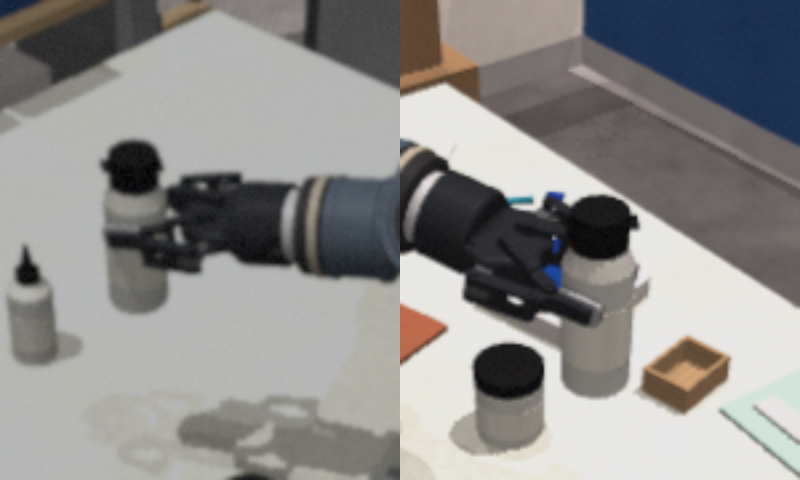

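The bottle is held upright with its lid shut (scene half (135,225)). Now I'll turn it over, hold it and turn it back.

Request:
{"api": "play_rows", "payload": {"rows": "0 0 0 0 0 -0.4;0 0 0 0 0 -0.7;0 0 0 0 0 -1;0 0 0 0 0 -1;0 0 0 0 0 -1;0 0 0 0 0 -1;0 0 0 0 0 -1;0 0 0 0 0 -1"}}

```text
t: 19.75
eef_pos: [0.5501, -0.1695, 0.2899]
tcp_rot: [0.377, 1.921, -1.33]
ft_force: [0.6, 0.4, -4.8]
gripper_width: 0.0565
gripper_force: 63.9
```

Request:
{"api": "play_rows", "payload": {"rows": "0 0 0 0 0 -1;0 0 0 0 0 -1;0 0 0 0 0 -1;0 0 0 0 0 -1;0 0 0 0 0 -1;0 0 0 0 0 -1;0 0 0 0 0 -1;0 0 0 0 0 -1"}}

```text
t: 20.55
eef_pos: [0.5501, -0.1695, 0.2899]
tcp_rot: [-0.495, 2.165, -1.823]
ft_force: [-0.1, 1.0, -5.1]
gripper_width: 0.0572
gripper_force: 63.9
```

Request:
{"api": "play_rows", "payload": {"rows": "0 0 0 0 0 -1;0 0 0 0 0 -1;0 0 0 0 0 -1;0 0 0 0 0 -1;0 0 0 0 0 -1;0 0 0 0 0 -1;0 0 0 0 0 -1;0 0 0 0 0 -1"}}

```text
t: 21.35
eef_pos: [0.5501, -0.1695, 0.2899]
tcp_rot: [1.333, -1.776, 1.823]
ft_force: [0.5, 0.2, -4.3]
gripper_width: 0.0567
gripper_force: 63.8
```

Request:
{"api": "play_rows", "payload": {"rows": "0 0 0 0 0 -1;0 0 0 0 0 -1;0 0 0 0 0 -1;0 0 0 0 0 -1;0 0 0 0 0 -1;0 0 0 0 0 -1;0 0 0 0 0 -0.6;0 0 0 0 0 -0.3"}}

```text
t: 22.15
eef_pos: [0.5501, -0.1695, 0.2899]
tcp_rot: [1.677, -1.066, 1.404]
ft_force: [-0.3, 0.3, -5.0]
gripper_width: 0.0562
gripper_force: 63.9
```

Request:
{"api": "play_rows", "payload": {"rows": "0 0 0 0 0 0;0 0 0 0 0 0;0 0 0 0 0 0;0 0 0 0 0 0;0 0 0 0 0 0;0 0 0 0 0 0;0 0 0 0 0 0;0 0 0 0 0 0"}}

```text
t: 22.95
eef_pos: [0.5505, -0.1694, 0.2916]
tcp_rot: [1.674, -1.071, 1.408]
ft_force: [-0.4, 0.8, -4.1]
gripper_width: 0.0564
gripper_force: 63.9
```

```bash
python3 look.py pics/l5.png 240,70,390,250 270,100,420,280 | head -4
```

```text
t 22.95 tcp [ 0.5505 -0.1694  0.2916] q [ 0.262  0.111 -0.837 -0.151 -1.327 -2.358] F [-0.35  0.8  -4.13] w 0.0564 gf 63.9
[[ 0.071 -0.907  0.414]
 [-0.157 -0.42  -0.894]
 [ 0.985 -0.001 -0.172]]
```

View pics/l5.png

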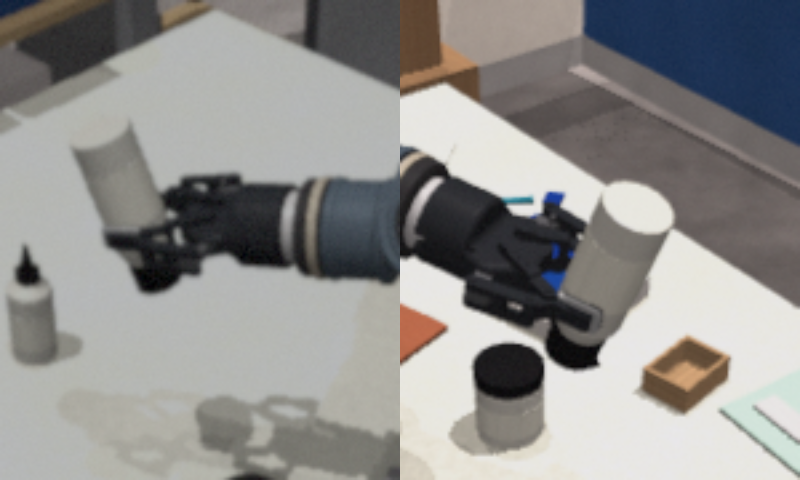

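```bash
cat > ax.py <<'E'
from h import *
from scipy.optimize import least_squares
z=np.load("last.npz");s=manip.read_state();M=Rm(s["tcp_rot"]);g=s["eef_pos"]-.024*M[:,2]
import sys
lo,hi=float(sys.argv[1]),float(sys.argv[2]) # along guess axis, from grasp
e=M[:,0]*(-1)  # bottle axis towards cap lies near -x tool
e0=np.array(e)
Q=[]
for n,im,d in(("scene","a","d1"),("side","b","d2")):
    P=pts(z[d],manip.camera_params(n)).reshape(-1,3);c=z[im].reshape(-1,3).astype(int)
    t=(P-g)@e0;rad=np.linalg.norm(P-g-t[:,None]*e0,axis=1)
    Q.append(P[(t>lo)&(t<hi)&(rad<.06)&(c.sum(1)>240)])
Q=np.vstack(Q)
def f(v):
    a=e0+v[2]*M[:,1]+v[3]*M[:,2];a/=np.linalg.norm(a);o=g+v[0]*M[:,1]+v[1]*M[:,2];w=Q-o
    return np.linalg.norm(w-(w@a)[:,None]*a,axis=1)-.029
o=least_squares(f,np.zeros(4),loss="soft_l1",f_scale=.002);v=o.x
a=e0+v[2]*M[:,1]+v[3]*M[:,2];a/=np.linalg.norm(a)
o_=g+v[0]*M[:,1]+v[1]*M[:,2]
print(len(Q),"res",np.abs(o.fun).mean().round(4),"axis",a.round(3),"angle",np.degrees(np.arccos(a[2])).round(1),"axis pt",o_.round(4),"v",v.round(3))
E
python3 ax.py -.09 -.02
```

```text
1651 res 0.0017 axis [-0.135  0.253 -0.958] angle 163.3 axis pt [ 0.5412 -0.1508  0.2953] v [ 0.001  0.003  0.017 -0.118]
```

The axis is 163° from vertical, within limits. I'll hold, then turn it back.

Request:
{"api": "play_rows", "payload": {"rows": "0 0 0 0 0 0;0 0 0 0 0 0;0 0 0 0 0 0;0 0 0 0 0 0;0 0 0 0 0 0;0 0 0 0 0 0;0 0 0 0 0 0;0 0 0 0 0 0"}}

```text
t: 23.85
eef_pos: [0.5505, -0.1694, 0.2916]
tcp_rot: [1.674, -1.071, 1.407]
ft_force: [-0.4, 0.4, -5.6]
gripper_width: 0.0564
gripper_force: 63.9
```

Request:
{"api": "play_rows", "payload": {"rows": "0 0 0 0 0 0;0 0 0 0 0 0;0 0 0 0 0 0;0 0 0 0 0 0;0 0 0 0 0 0;0 0 0 0 0 0;0 0 0 0 0 0;0 0 0 0 0 0"}}

```text
t: 24.65
eef_pos: [0.5505, -0.1694, 0.2916]
tcp_rot: [1.674, -1.071, 1.407]
ft_force: [-0.5, 0.1, -5.8]
gripper_width: 0.0566
gripper_force: 63.9
```

Request:
{"api": "play_rows", "payload": {"rows": "0 0 0 0 0 0.4;0 0 0 0 0 0.7;0 0 0 0 0 1;0 0 0 0 0 1;0 0 0 0 0 1;0 0 0 0 0 1;0 0 0 0 0 1;0 0 0 0 0 1"}}

```text
t: 25.45
eef_pos: [0.5505, -0.1695, 0.2916]
tcp_rot: [1.311, -1.807, 1.84]
ft_force: [-0.4, 0.2, -4.8]
gripper_width: 0.0563
gripper_force: 64.2
```

Request:
{"api": "play_rows", "payload": {"rows": "0 0 0 0 0 1;0 0 0 0 0 1;0 0 0 0 0 1;0 0 0 0 0 1;0 0 0 0 0 1;0 0 0 0 0 1;0 0 0 0 0 1;0 0 0 0 0 1"}}

```text
t: 26.25
eef_pos: [0.5506, -0.1694, 0.2916]
tcp_rot: [-0.458, 2.16, -1.808]
ft_force: [0.3, -0.1, -4.4]
gripper_width: 0.0563
gripper_force: 64.2
```

Request:
{"api": "play_rows", "payload": {"rows": "0 0 0 0 0 1;0 0 0 0 0 1;0 0 0 0 0 1;0 0 0 0 0 1;0 0 0 0 0 1;0 0 0 0 0 1;0 0 0 0 0 1;0 0 0 0 0 1"}}

```text
t: 27.05
eef_pos: [0.5506, -0.1694, 0.2916]
tcp_rot: [0.406, 1.907, -1.31]
ft_force: [0.1, 0.9, -4.7]
gripper_width: 0.0567
gripper_force: 64.3
```

Request:
{"api": "play_rows", "payload": {"rows": "0 0 0 0 0 1;0 0 0 0 0 1;0 0 0 0 0 1;0 0 0 0 0 1;0 0 0 0 0 1;0 0 0 0 0 1;0 0 0 0 0 0.6;0 0 0 0 0 0.3"}}

```text
t: 27.85
eef_pos: [0.5505, -0.1694, 0.2916]
tcp_rot: [0.981, 1.53, -0.82]
ft_force: [-0.8, -1.1, -3.8]
gripper_width: 0.0567
gripper_force: 64.2
```

```bash
python3 look.py pics/l6.png 240,70,390,250 270,100,420,280 >/dev/null; python3 ax.py -.08 -.02; python3 rel.py .538 .267 .25 -23 10 1
python3 - <<'E'
from ik import *
from h import *
s=manip.read_state();q=s["joints"]
# way: straight line with turn about world z
for f in np.linspace(0,1,6):
    H=goal(-65+42*f,10,1);g=np.array([.539,-.149+.416*f,.27]);x,e=ik(g+.024*H[:,2],H,.1415,q);q=x;print(x.round(2),e.round(4))
E
```

```text
926 res 0.001 axis [ 0.007 -0.002  1.   ] angle 0.4 axis pt [ 0.5399 -0.1489  0.2956] v [-0.001  0.     0.007 -0.17 ]
t 27.95 tcp [ 0.5505 -0.1694  0.2916] q [ 0.262  0.111 -0.837 -0.151 -1.327  0.784] F [ 0.68  0.31 -4.74] w 0.0563 gf 64.2
[[-0.071  0.907  0.414]
 [ 0.157  0.42  -0.894]
 [-0.985  0.002 -0.172]]
ik [ 0.95  0.27 -0.85 -0.44 -1.29  0.65] err 0.0 margin 0.28
turn units [-6.92  0.02 -1.23] shift after turn [ 2.42 13.23 -4.94] shift before [  3.72   6.26 -12.34]
[ 0.26  0.16 -0.87 -0.24 -1.32  0.77] 0.0
[ 0.43  0.13 -0.88 -0.16 -1.34  0.84] 0.0
[ 0.59  0.13 -0.87 -0.1  -1.35  0.88] 0.0
[ 0.73  0.15 -0.85 -0.12 -1.34  0.87] 0.0
[ 0.85  0.18 -0.84 -0.23 -1.32  0.78] 0.0
[ 0.94  0.23 -0.83 -0.39 -1.29  0.65] 0.0
```

Upright again (0.4°). Swing over to the tile.

Request:
{"api": "play_rows", "payload": {"rows": "0 0 0 -0.5 0 -0.09;0 0 0 -1 0 -0.18;0 0 0 -1 0 -0.18;0 0 0 -1 0 -0.18;0 0 0 -1 0 -0.18;0 0 0 -1 0 -0.18;0 0 0 -1 0 -0.18;0 0 0 -0.42 0 -0.06"}}

```text
t: 28.75
eef_pos: [0.5959, -0.1607, 0.3272]
tcp_rot: [0.464, 1.768, -0.35]
ft_force: [-0.1, -0.3, -5.2]
gripper_width: 0.0569
gripper_force: 69.9
```

Request:
{"api": "play_rows", "payload": {"rows": "0.05 0.6 -0.24 0 0 0;0.06 0.9 -0.36 0 0 0;0.06 0.9 -0.36 0 0 0;0.06 0.9 -0.36 0 0 0;0.06 0.9 -0.36 0 0 0;0.06 0.9 -0.36 0 0 0;0.06 0.9 -0.36 0 0 0;0.06 0.9 -0.36 0 0 0"}}

```text
t: 29.55
eef_pos: [0.6235, 0.0624, 0.334]
tcp_rot: [0.466, 1.769, -0.353]
ft_force: [0.6, -0.1, -5.7]
gripper_width: 0.0565
gripper_force: 69.8
```

Request:
{"api": "play_rows", "payload": {"rows": "0.06 0.9 -0.36 0 0 0;0.06 0.9 -0.36 0 0 0;0.06 0.9 -0.36 0 0 0;0.06 0.9 -0.36 0 0 0;0.06 0.9 -0.36 0 0 0;0.06 0.9 -0.36 0 0 0;0.06 0.6 -0.24 0 0 0;0.06 0.4 -0.1 0 0 0"}}

```text
t: 30.35
eef_pos: [0.6508, 0.2678, 0.3399]
tcp_rot: [0.465, 1.769, -0.352]
ft_force: [-0.2, -0.2, -5.5]
gripper_width: 0.0566
gripper_force: 70.0
```

```bash
python3 look.py pics/l6.png 240,70,390,250 270,100,420,280 >/dev/null; python3 ax.py -.08 -.02; python3 rel.py .539 .267 .15 -23 10 1
```

```text
992 res 0.0011 axis [ 0.085 -0.019  0.996] angle 5.0 axis pt [0.6303 0.2788 0.3455] v [-0.    -0.     0.033 -0.162]
t 30.45 tcp [0.651  0.2676 0.3396] q [ 0.826  0.255 -0.427  0.131 -1.231  0.792] F [-0.91 -0.87 -4.33] w 0.0566 gf 69.9
[[-0.208  0.486  0.849]
 [ 0.125  0.874 -0.47 ]
 [-0.97   0.008 -0.242]]
ik [ 0.94  0.51 -0.91 -0.76 -1.29  0.65] err 0.0 margin 0.23
turn units [-0.98 -0.67 -0.28] shift after turn [ 6.82 -1.48 -1.48] shift before [ 6.85 -1.8  -0.83]
```

Request:
{"api": "play_rows", "payload": {"rows": "0 0 0 -0.5 -0.33 -0.14;0 0 0 -0.48 -0.34 -0.14;0.1 -0.37 -0.65 0 0 0;0.1 -0.37 -0.65 0 0 0;0.1 -0.37 -0.65 0 0 0;0.1 -0.37 -0.65 0 0 0;0.9 0 0.16 0 0 0;0.9 0 0.16 0 0 0"}}

```text
t: 31.25
eef_pos: [0.5603, 0.2612, 0.2873]
tcp_rot: [0.392, 1.738, -0.309]
ft_force: [0.8, 1.3, -4.2]
gripper_width: 0.056
gripper_force: 70.0
```

```bash
python3 rel.py .539 .267 .12 -23 10 1
```

```text
t 31.25 tcp [0.5603 0.2612 0.2873] q [ 0.95   0.19  -0.711 -0.066 -1.299  0.825] F [ 0.82  1.32 -4.21] w 0.056 gf 70.0
[[-0.177  0.424  0.888]
 [ 0.091  0.906 -0.414]
 [-0.98   0.007 -0.199]]
ik [ 0.94  0.6  -0.92 -0.84 -1.29  0.65] err 0.0 margin 0.22
turn units [-0.32 -0.24 -0.13] shift after turn [ 5.62 -0.1   1.05] shift before [ 5.59 -0.14  1.2 ]
```

Request:
{"api": "play_rows", "payload": {"rows": "0 0 0 -0.32 -0.24 -0.13;0.8 -0.02 0.15 0 0 0;0.8 -0.02 0.15 0 0 0;0.8 -0.02 0.15 0 0 0;0.8 -0.02 0.15 0 0 0;0.8 -0.02 0.15 0 0 0;0.8 0 0.15 0 0 0;0.6 0 0.15 0 0 0"}}

```text
t: 32.05
eef_pos: [0.5611, 0.2577, 0.1202]
tcp_rot: [0.359, 1.726, -0.3]
ft_force: [0.1, 1.4, -4.5]
gripper_width: 0.0568
gripper_force: 69.9
```

```bash
python3 rel.py .539 .267 .102 -23 10 1;  python3 look.py pics/l7.png 350,190,475,340 190,120,315,270 >/dev/null; python3 ax.py -.07 -.02
```

```text
t 32.05 tcp [0.5611 0.2577 0.1202] q [ 0.944  0.567 -0.906 -0.762 -1.289  0.691] F [ 0.08  1.37 -4.48] w 0.0568 gf 69.9
[[-0.167  0.4    0.901]
 [ 0.072  0.917 -0.393]
 [-0.983 -0.001 -0.181]]
ik [ 0.94  0.65 -0.92 -0.89 -1.29  0.65] err 0.0 margin 0.22
turn units [-0.09 -0.07 -0.01] shift after turn [ 0.73 -0.    0.12] shift before [ 0.73 -0.    0.12]
569 res 0.0012 axis [0.044 0.027 0.999] angle 3.0 axis pt [0.5395 0.2664 0.1234] v [-0.     0.     0.04  -0.155]
```

View pics/l7.png

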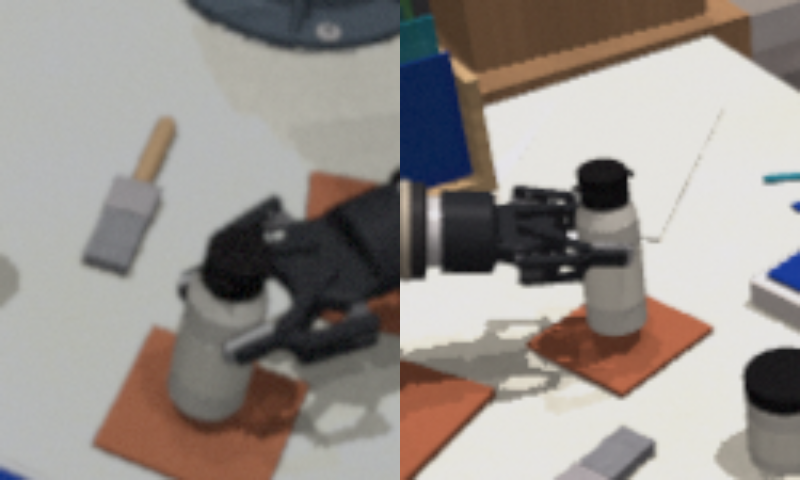

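The bottle is held over the middle of the small tile with its lid shut (scene half (215,390), side half (615,325)). Lower to contact.

Request:
{"api": "play_rows", "payload": {"rows": "0 0 0 -0.09 -0.07 0;0.2 0 0.035 0 0 0;0.2 0 0.035 0 0 0;0.1 0 0.02 0 0 0;0.05 0 0.01 0 0 0;0.05 0 0.01 0 0 0;0 0 0 0 0 0;0 0 0 0 0 0"}}

```text
t: 32.95
eef_pos: [0.5614, 0.2585, 0.103]
tcp_rot: [0.352, 1.719, -0.292]
ft_force: [-0.2, -0.0, -4.4]
gripper_width: 0.0564
gripper_force: 69.8
```

Request:
{"api": "play_rows", "payload": {"rows": "0.04 0 0.01 0 0 0;0.04 0 0.01 0 0 0;0 0 0 0 0 0;0 0 0 0 0 0;0 0 0 0 0 0;0 0 0 0 0 0;0 0 0 0 0 0;0 0 0 0 0 0"}}

```text
t: 33.75
eef_pos: [0.5616, 0.2585, 0.1004]
tcp_rot: [0.352, 1.719, -0.292]
ft_force: [0.3, 0.5, -5.1]
gripper_width: 0.056
gripper_force: 69.8
```

Request:
{"api": "play_rows", "payload": {"rows": "0.04 0 0.01 0 0 0;0.03 0 0.005 0 0 0;0 0 0 0 0 0;0 0 0 0 0 0;0 0 0 0 0 0;0 0 0 0 0 0;0 0 0 0 0 0;0 0 0 0 0 0"}}

```text
t: 34.55
eef_pos: [0.5617, 0.2584, 0.0987]
tcp_rot: [0.353, 1.718, -0.291]
ft_force: [-1.6, -2.8, 5.4]
gripper_width: 0.0566
gripper_force: 70.1
```

Contact is confirmed: the vertical force rose by about 10 N. Release and retreat straight up.

Request:
{"api": "play_rows", "payload": {"hand": 85, "rows": "0 0 0 0 0 0;0 0 0 0 0 0;0 0 0 0 0 0;0 0 0 0 0 0;0 0 0 0 0 0;0 0 0 0 0 0;0 0 0 0 0 0;0 0 0 0 0 0"}}

```text
t: 35.35
eef_pos: [0.5616, 0.2584, 0.0983]
tcp_rot: [0.352, 1.719, -0.291]
ft_force: [-1.0, -0.1, -0.6]
gripper_width: 0.0848
gripper_force: 0.0
```

Request:
{"api": "play_rows", "payload": {"rows": "-0.2 0 -0.035 0 0 0;-0.4 0 -0.07 0 0 0;-0.6 0 -0.1 0 0 0;-0.7 0 -0.12 0 0 0;-0.7 0 -0.12 0 0 0;-0.7 0 -0.12 0 0 0;-0.7 0 -0.12 0 0 0;-0.7 0 -0.12 0 0 0"}}

```text
t: 36.15
eef_pos: [0.562, 0.2575, 0.2426]
tcp_rot: [0.352, 1.719, -0.291]
ft_force: [0.2, 0.3, -0.2]
gripper_width: 0.0849
gripper_force: 0.0
```

Request:
{"api": "play_rows", "payload": {"rows": "-0.7 0 -0.12 0 0 0;-0.7 0 -0.12 0 0 0;0 0 0 0 0 0;0 0 0 0 0 0;0 0 0 0 0 0;0 0 0 0 0 0;0 0 0 0 0 0;0 0 0 0 0 0"}}

```text
t: 36.95
eef_pos: [0.5623, 0.2576, 0.2834]
tcp_rot: [0.351, 1.719, -0.292]
ft_force: [0.6, -0.1, 0.2]
gripper_width: 0.0849
gripper_force: 0.0
```

```bash
python3 look.py pics/l8.png 350,190,475,340 190,120,315,270; python3 b.py .539 .267 .009
```

```text
t 36.95 tcp [0.5623 0.2576 0.2834] q [ 0.941  0.191 -0.815 -0.342 -1.284  0.645] F [ 0.64 -0.09  0.19] w 0.0849 gf 0.0
[[-0.16   0.391  0.906]
 [ 0.07   0.92  -0.385]
 [-0.985  0.002 -0.174]]
tool units [  3.  -12.9   5.6]
scene 0.03 265 [0.5378 0.2638] 0.0009
scene 0.07 258 [0.5375 0.2637] 0.001
zmax [0.1736 0.1753 0.177 ]
side 0.03 205 [0.5368 0.2647] 0.0013
side 0.07 200 [0.5374 0.2646] 0.0013
zmax [0.1725 0.1739 0.176 ]
```

View pics/l8.png

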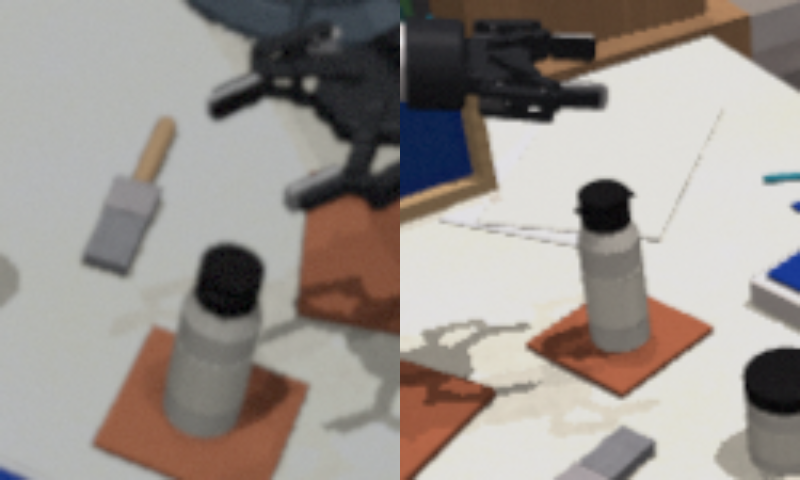

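The bottle stands upright, shut and free at (0.5375, 0.264), within about 3 mm of the tile's middle. The gripper is clear, so I'll hand it in.

```bash
python3 -c "
from plant import manip
print(manip.sign_off())"
```

```text
the job is handed in; nothing more can be done
None
```

The job is handed in: I shut the lid, held the bottle upside down for over 2 s (about 163° from upright), and stood it upright on the smaller terracotta tile, about 3 mm from the middle with the lid shut; I saw no other objects shifted, and sign-off gave no score.

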